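# Close up a row of seed pots and clamp the stop

### The arm

A 6-joint arm with a two-finger parallel gripper is mounted at the origin on the work surface. World frame = base frame: x ahead of the robot, y to its left, z up, the work surface at z = 0. Lengths are in mm, angles in rad, forces in N, time in s.
With the tool pointing down it reaches from about 325 to 900 mm from the base axis. Payload 3.5 kg.
Tool frame: the origin (TCP) lies midway between the tips of the shut fingers; the grasp point (between the pads) lies 19 mm behind it; z points along the fingers, y is the line along which they close (so a half turn about z gives the same grasp; the last joint's range is limited). The gripper opens to 85 mm and grips with 20 to 120 N. Pads are 22 mm wide; open, the fingers measure 114 mm over their backs; the gripper's body (76 mm by 85 mm) begins 54 mm behind the grasp point. The pads swing forward as they close: fully open they stand 13 mm farther back than shut.
Start: joints at [-0.103, 0.276, -0.026, 1.268, 0, 1.467], TCP at [624.997, -0.01, 231.313] pointing down, gripper open.
Joint ranges: [-3.12, 3.12], [-0.85, 1.88], [-1.08, 1.24], [-1.95, 2.15], [-1.57, 1.53], [-3.14, 3.14]. Speed limits (rad/s): [2.57, 2.57, 3.14, 3.14, 3.14, 3.14].

### API

Orientations are given as [roll, pitch, yaw] about the fixed x, y, z axes, in that order (R = Rz(yaw) Ry(pitch) Rx(roll)).
In Python, from bench import arm, eyes gives the robot as it stands.
- The arm moves only by the shell command python3 -m crank 'ROWS'. ROWS is JSON, a list of rows, each a list of 7 numbers: the turn, a rotation vector about the tool's x, y, z in rad, then the shift along the tool's x, y, z in m, then the finger opening in m, from 0 to 0.0854. In form: [[ax, ay, az, tx, ty, tz, claw], ...]. A call has exactly 10 rows; each row shifts and turns the commanded pose from where the row before left it, along the tool's axes as they then stand; what a row does not reach is not made up. A row lasts 1/8 s, in which the tool goes at most 62.5 mm and 10.7 degrees, less where a joint would pass 70% of its speed; a pose out of reach is approached as far as the arm can. A call is refused whole if a number of a shift passes 0.0625 or a number of a turn 0.188, either way. A call with a gripper value outside its range is refused whole. The fingers move at their own pace and stop on an object; the grip force is fixed at half the most. Time passes only in rows, so rows that do not move let the fingers close, or fill a call up. It gives the time, the measured TCP pose, the force, the opening and the grip force at its end, in the units of the state.
- arm.read_state(): the state, without advancing time (a new reading comes with each control period).
- eyes.grab_frame(name): name is "scene" or "side" or "wrist"; returns a dict with "pixels" (420x560x3 uint8, red, green, blue), "depth" (420x560 float32, mm along the optical axis (not along the pixel's ray), 0 where there is no reading), "fx", "fy", "cx", "cy" (pixels), "R" (3x3) and "t" (3): a world point X has camera coordinates R X + t; the wrist camera has in their place "tool_from_camera" (4x4, takes a point from camera to tool coordinates, whose origin is the TCP and whose axes are the flange's). Camera axes: x right, y down, z forward; pixel columns grow to the right and rows downward; lengths in mm; the calibration is good to about 2 mm. A picture is of the moment at which its call begins: read the wrist's pose just before it.
- arm.job_done(): hands the job in; it is judged then, once.
The state is a dict: "t": time; "joint_positions": joint angles; "qd": joint speeds; "effort": joint torques, N m; "eef_pos": TCP position; "orientation": TCP orientation; "wrist_force": force on the tool from outside, world axes, zero at the start; "ft_torque": the same for the moment, N m; "opening": opening from 0.0 (shut) to 1.0 (fully open); "gripper_force": force on a finger pad.
Only numpy, scipy, OpenCV 4.12 (cv2) and the standard library are available. Lean on these libraries where they do the work, as an engineer would, in place of code of your own. Each camera call takes 0.05 s, during which the arm holds its last target. There are 200 camera calls.

### The job

Slide the stop along its rail until the three pots in the channel stand snug together, upright, between the stop and the end block, with no gap left. Then turn the stop's tilted clamp knob clockwise until the clamp is tight, so that its bar lies along the rail, and let go. Do not disturb the pots, lid, loupe and brush that lie around the jig.

Things in the scene. Friction and masses are not known exactly. Their poses are not given: they have to be found in the camera images.
- jig: Fixed jig: grey base 130 x 364 x 8 mm; along its y an aluminium rail (30 mm wide, centre at x = -62 mm, top 24 mm above the table) on the robot's side and a channel for one row of pots (45 mm wide, centre x = 0, floor 8 mm and wooden walls 23 mm above the table). Origin on the table under the channel's centre line; y along the channel to the end block, x away from the rail, z up.
- end_block: Dark wooden block 42 x 28 x 40 mm fixed in the channel near its +y end; where it stands along the channel differs from day to day. Origin: bottom middle of the face that looks at the pots (the block extends from there to +y), on the channel floor. Axes parallel to the jig's.
- pot0: Closed grey pot, 38 mm across, 46 mm tall, standing loose in the channel, the one nearest to the end block. Origin: centre of its underside.
- pot1: Same kind of pot, the middle one of the row. Origin: centre of its underside.
- pot2: Same kind of pot, the one nearest to the sliding stop. Origin: centre of its underside.
- sliding_stop (a joint): Travel of the stop along the rail, m: grows from 0 towards the end block (jig +y), at most 0.165. Loose, it drags about 3 N and stays where left. A dark steel saddle (48 mm across the rail, 56 mm along it) with a sloped head, its top 75 mm above the table without the knob, and an arm with an aluminium pusher plate (40 x 8 mm, top 48 mm above the table) in the channel.
- stop_face (a point): Middle of the pusher plate's face that looks at the pots (28 mm above the table). Axes parallel to the jig's. With the three pots tight it is 114 mm from the end block's face.
- clamp_knob (a joint): Angle of the clamp knob, rad: 0 loose, grows clockwise as seen looking down on the knob; it begins to bite at about 1.0, is tight from 1.2 and stops dead at 1.65. At 0 its grip bar points across the rail (level, along jig x), when tight it lies along the rail, up and down the slope. Turning takes about 0.1 N m.
- knob_grip (a point): Grip point on the axis of the black knob on the stop's sloped head, 8 mm below the bar's outer end. z points out along the axis, 30 degrees from vertical, leaning to jig -y (away from the pots); x lies along the bar and turns with it. Bar 44 mm long, 14 mm thick, 30 mm tall, on a disc 42 mm across (face 22 mm below this point). Moves with the stop; jig-frame y is 51 mm behind the stop face.
- tall_pot: Bystander: closed grey pot, 38 mm across and 72 mm tall, standing on the table beyond the channel. Origin: centre of its underside.
- spare_pot: Bystander: closed grey pot like those of the row, 38 mm across, 46 mm tall, standing on the table beyond the channel, not part of the row. Origin: centre of its underside.
- loupe: Bystander: black eye loupe, 42 mm across, 30 mm tall, standing on the table on the robot's side of the jig near its +y end. Origin: centre of its underside.
- brush: Bystander: small brush, 150 mm long, lying on the table to the left of the jig. Origin: centre of its underside.
- pot_lid: Bystander: loose grey pot lid, a disc 38 mm across and 10 mm thick, lying on the table beyond the channel. Origin: centre of its underside.

How it is judged (in metres and radians):
On the way:
1. the row is closed up by the stop (no more than 5 mm of slack in all) while the clamp is still loose (knob under 0.9 rad) (y of stop_face in the frame of end_block above -0.119 m and value of joint clamp_knob below 0.9 rad), for 0.2 s.
At the end, for the whole second after the job is handed in: The stop's face is within 119 mm of the end block's face (114 mm is a row without any gap), the three pots stand in the channel between them, on its floor, tilted less than 0.15 rad and at rest, and the clamp knob is at more than 1.2 rad (y of stop_face in the frame of end_block above -0.119 m and y of pot0 in the frame of end_block between -0.108 and -0.01 m and x of pot0 in the frame of end_block between -0.012 and 0.012 m and z of each of pot0, pot1, pot2 in the frame of end_block below 0.008 m and angle between each of pot0, pot1, pot2's own z axis and vertical below 0.15 rad and y of pot1 in the frame of end_block between -0.108 and -0.01 m and x of pot1 in the frame of end_block between -0.012 and 0.012 m and y of pot2 in the frame of end_block between -0.108 and -0.01 m and x of pot2 in the frame of end_block between -0.012 and 0.012 m and value of joint clamp_knob above 1.2 rad and linear speed of each of pot0, pot1, pot2 below 0.02 m/s); the robot touches nothing.
It fails at once if a bystander (tall pot) is moved by more than 25 mm (distance of tall_pot from where it was at the start of the episode above 0.025 m).
It fails at once if a bystander (spare pot) is moved by more than 25 mm (distance of spare_pot from where it was at the start of the episode above 0.025 m).
It fails at once if a bystander (loupe) is moved by more than 25 mm (distance of loupe from where it was at the start of the episode above 0.025 m).
It fails at once if a bystander (brush) is moved by more than 25 mm (distance of brush from where it was at the start of the episode above 0.025 m).
It fails at once if a bystander (pot lid) is moved by more than 25 mm (distance of pot_lid from where it was at the start of the episode above 0.025 m).
It also fails if it takes over 35 s, if anything falls off the work surface, if the arm or the gripper's body presses on something with over 40 N, if the wrist force passes 120 N, or if a joint passes its speed limit or range.

## Working session

There is one attempt and no reset: what is moved stays moved. The work goes in short steps, Python scripts to look and compute and a shell command to move; the robot and the scene stay as the last step left them, time stands still between calls to the robot, and variables do not carry over. Pictures are saved under pics/ and viewed, at most 10 in all, crops included, and the job is handed in when it is done.

```bash
mkdir -p pics; ls
python3 - <<'E'
from bench import arm, eyes
import cv2, numpy as np
s=arm.read_state(); print({k:np.round(v,3) for k,v in s.items()})
for n in ("scene","side"):
    f=eyes.grab_frame(n); np.savez(f"pics/{n}0.npz",**f)
    cv2.imwrite(f"pics/{n}0.png",f["pixels"][:,:,::-1]); print(n,f["fx"],f["cx"],np.round(f["R"],3).tolist(),np.round(f["t"]))
E
```

```text
pics
{'t': np.float64(0.0), 'joint_positions': array([-0.103,  0.277, -0.028,  1.268,  0.   ,  1.467]), 'qd': array([-0.   , -0.002, -0.004,  0.001, -0.001, -0.001]), 'effort': array([-1.0000e-03, -4.4551e+01,  2.9520e+01,  1.6000e-02, -0.0000e+00,
       -0.0000e+00]), 'eef_pos': array([6.24217e+02, 8.40000e-02, 2.30136e+02]), 'orientation': array([-3.139, -0.   ,  1.571]), 'wrist_force': array([-0.418, -0.288,  0.774]), 'ft_torque': array([-0.016, -0.018, -0.02 ]), 'gripper_force': np.float64(0.0), 'opening': np.float64(0.996)}
scene 406.48705471370636 282.6356126295657 [[0.615, 0.788, 0.005], [0.492, -0.379, -0.783], [-0.615, 0.485, -0.622]] [-472. -197. 1227.]
side 530.4188224119698 289.0386740644337 [[-0.797, -0.603, -0.015], [-0.438, 0.595, -0.674], [0.415, -0.531, -0.739]] [521. 268. 877.]
```

View pics/scene0.png

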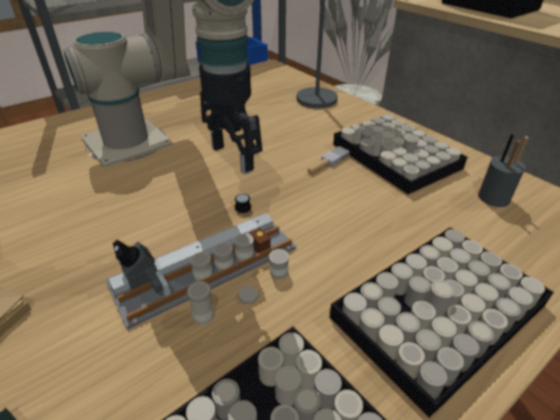

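View pics/side0.png

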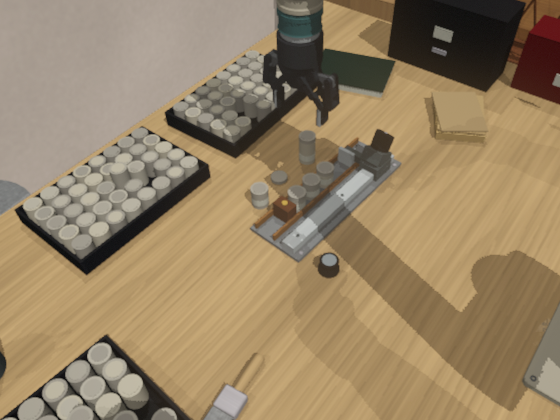

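The scene view shows the jig running from (115,300) to (285,230), with the knob at (125,250) and the end block at (262,238). In the side view the knob is at (382,143) and the end block at (285,208). I'll back-project the depth to fit the jig.

```bash
cat > h.py <<'E'
import numpy as np, cv2
def cloud(f,T=None):
    d=f["depth"].astype(float); v,u=np.mgrid[:d.shape[0],:d.shape[1]]
    P=np.stack([(u-f["cx"])/f["fx"]*d,(v-f["cy"])/f["fy"]*d,d],-1)
    if T is None: W=(P-np.array(f["t"]))@np.array(f["R"])
    else: W=P@T[:3,:3].T+T[:3,3]
    W[d<=0]=np.nan
    return W
E
python3 - <<'E'
from h import *
F={n:dict(np.load(f"pics/{n}0.npz")) for n in("scene","side")}
px={"scene":dict(knob=(125,250),endblk=(262,236),c1=(111,284),c2=(126,319),c3=(295,246),c4=(270,219),pot=(243,240),loupe=(243,202),tall=(200,290),spare=(280,257)),
"side":dict(knob=(382,143),endblk=(285,208),c1=(401,168),c3=(254,226),c4=(299,252),pot0=(297,195),loupe=(329,260),tall=(308,138),spare=(260,188))}
for n in F:
    W=cloud(F[n])
    for k,(u,v) in px[n].items(): print(n,k,np.round(np.nanmedian(W[v-1:v+2,u-1:u+2].reshape(-1,3),0)))
# topdown map x 350..800, y -350..150
ims=[]
for n in F:
    W=cloud(F[n]).reshape(-1,3); C=F[n]["pixels"].reshape(-1,3)[:,::-1]
    m=np.isfinite(W[:,0])&(W[:,2]<120)&(W[:,2]>-10); W=W[m];C=C[m]; o=np.argsort(W[:,2]); W=W[o];C=C[o]
    im=np.zeros((600,400,3),np.uint8)
    r=((300-W[:,1])).astype(int); c=((W[:,0]-350)).astype(int)
    ok=(r>=0)&(r<600)&(c>=0)&(c<400); im[r[ok],c[ok]]=C[ok]
    for dr in range(2): im=np.where(im==0,cv2.dilate(im,np.ones((3,3))),im)
    ims.append(im)
cv2.imwrite("pics/top0.png",np.hstack(ims))
E
```

```text
scene knob [ 552. -196.   89.]
scene endblk [636.  49.  47.]
scene c1 [ 548. -237.   22.]
scene c2 [ 630. -244.    7.]
scene c3 [666. 112.   5.]
scene c4 [579. 111.  22.]
scene pot [627.   9.  53.]
scene loupe [497.  93.  28.]
scene tall [ 702. -128.   71.]
scene spare [703.  43.  45.]
side knob [ 544. -190.   85.]
side endblk [619.  58.  48.]
side c1 [ 509. -231.   -2.]
side c3 [661. 108.   9.]
side c4 [549. 107.   7.]
side pot0 [617.  20.  53.]
side loupe [482. 101.  30.]
side tall [ 693. -123.   70.]
side spare [697.  45.  45.]
```

View pics/top0.png

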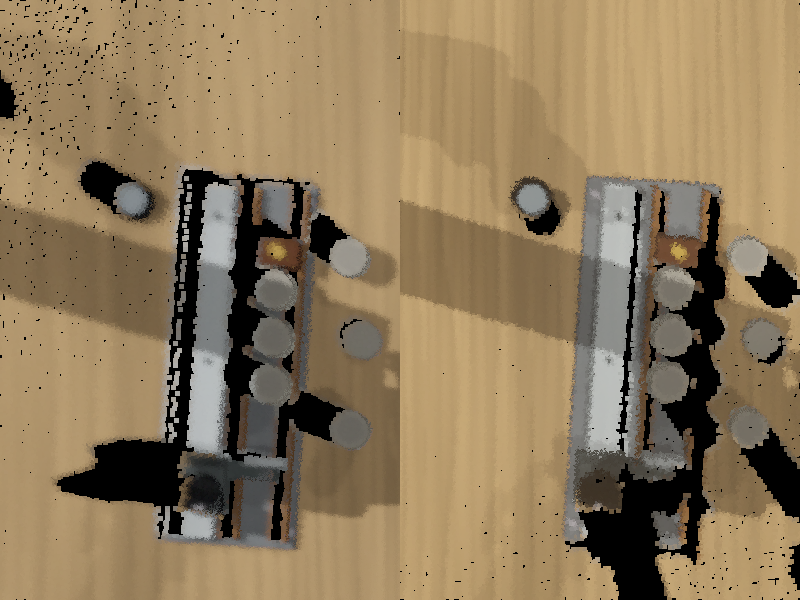

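The top-down map (1 mm/px, x = 350+col, y = 300−row) shows the jig almost aligned with world y, turned slightly clockwise. The pots are at y ≈ 11, −37 and −84, the end block's face is near y ≈ 35, the knob is at about (552,−190), and the loupe is at (485,100). Next I'll fit the yaw, knob and faces.

Run:
```python
from h import *
for n in("scene","side"):
    f=dict(np.load(f"pics/{n}0.npz")); W=cloud(f).reshape(-1,3); C=f["pixels"].reshape(-1,3).astype(int)
    m=np.isfinite(W[:,0])&(W[:,0]>500)&(W[:,0]<690)&(W[:,1]>-260)&(W[:,1]<130); W=W[m];C=C[m]
    t=dict()
    print(n,"table z",np.nanmedian(W[W[:,2]<4][:,2]))
    r=W[(abs(W[:,2]-24)<4)&(W[:,0]<600)&(W[:,1]>-130)&(W[:,1]<105)]
    ys=np.arange(-120,100,10); L=[];R=[]
    for y in ys:
        q=r[abs(r[:,1]-y)<5][:,0]; L.append(np.percentile(q,3));R.append(np.percentile(q,97))
    print("rail z",np.median(r[:,2]),"slopes dx/dy",np.polyfit(ys,L,1),np.polyfit(ys,R,1))
    for i,y in enumerate((11,-37,-84)):
        q=W[(abs(W[:,1]-y)<24)&(abs(W[:,0]-623)<28)&(W[:,2]>49)]; c,rr=cv2.minEnclosingCircle(q[:,:2].astype(np.float32)); print("pot",i,np.round(np.median(q,0),1),np.round(c),round(rr,1),np.round(np.percentile(q[:,1],[2,98])))
    b=W[(W[:,1]>28)&(W[:,1]<75)&(abs(W[:,0]-628)<24)&(W[:,2]>42)&(W[:,2]<52)]; print("block",len(b),np.round(np.percentile(b[:,:2],[2,50,98],axis=0),1).tolist(),np.median(b[:,2]))
    p=W[(W[:,1]>-185)&(W[:,1]<-140)&(W[:,0]>600)&(W[:,0]<640)&(W[:,2]>43)]; print("plate",len(p),np.round(np.percentile(p,[2,50,98],axis=0),1).tolist())
    k=W[(W[:,1]<-140)&(W[:,1]>-240)&(W[:,0]<600)&(W[:,2]>78)]; print("knob",len(k),np.round(np.percentile(k,[2,50,98],axis=0),1).tolist())
```

```text
scene table z -1.4912617085257585
rail z 22.30362336557714 slopes dx/dy [6.90550079e-02 5.49915088e+02] [-1.66859110e-02  5.82388335e+02]
pot 0 [6.308e+02 5.000e-01 3.090e+02] [623.   7.] 34.3 [-13.  29.]
pot 1 [636.9 -31.9 414.9] [624. -27.] 29.9 [-48. -16.]
pot 2 [622.2 -85.8  52.4] [621. -86.] 20.0 [-104.  -68.]
block 215 [[610.2, 31.3], [632.6, 44.9], [650.7, 59.7]] 46.12046325947491
plate 136 [[600.8, -180.0, 43.1], [616.5, -166.3, 45.4], [635.3, -158.6, 47.7]]
knob 388 [[533.1, -215.4, 78.2], [556.5, -200.9, 91.3], [573.0, -174.7, 102.3]]
side table z -0.6270947411540556
rail z 23.115259486778406 slopes dx/dy [6.4141871e-02 5.4678655e+02] [-4.62817426e-02  5.93354461e+02]
pot 0 [611.3  26.7 403.7] [622.   8.] 33.9 [ 3. 35.]
pot 1 [618.6 -32.7  53.2] [615. -32.] 26.6 [-53. -16.]
pot 2 [617.4 -80.9  53. ] [617. -83.] 20.2 [-100.  -65.]
block 256 [[606.0, 28.5], [624.3, 49.6], [645.9, 63.7]] 47.2915526287043
plate 84 [[600.8, -177.8, 43.1], [613.6, -163.5, 45.6], [631.5, -154.3, 49.2]]
knob 342 [[526.4, -207.8, 78.3], [546.3, -193.2, 88.3], [568.8, -165.4, 103.0]]
```

```bash
python3 -m crank '[[0,0,-0.15,0,0,0,0.0854],[0,0,-0.15,0,0,0,0.0854],[0,0,-0.15,0,0,0,0.0854],[0,0,-0.15,0,0,0,0.0854],[0,0,-0.15,0,0,0,0.0854],[0,0,-0.15,0,0,0,0.0854],[0,0,-0.15,0,0,0,0.0854],[0,0,-0.15,0,0,0,0.0854],[0,0,-0.15,0,0,0,0.0854],[0,0,-0.155,0,0,0,0.0854]]' && python3 -m crank '[[0,0,0,0.01,-0.043,0.0085,0.0854],[0,0,0,0.01,-0.043,0.0085,0.0854],[0,0,0,0.01,-0.043,0.0085,0.0854],[0,0,0,0.01,-0.043,0.0085,0.0854],[0,0,0,0.01,-0.043,0.0085,0.0854],[0,0,0,0.01,-0.043,0.0085,0.0854],[-0.131,0,0,0,0,0,0.0854],[-0.131,0,0,0,0,0,0.0854],[-0.131,0,0,0,0,0,0.0854],[-0.131,0,0,0,0,0,0.0854]]'
python3 - <<'E'
from bench import arm, eyes
import cv2, numpy as np
s=arm.read_state(); print(s["t"],s["joint_positions"].round(3) if hasattr(s["joint_positions"],"round") else s["joint_positions"],s["eef_pos"],s["orientation"])
f=eyes.grab_frame("wrist"); np.savez("pics/w0.npz",pos=s["eef_pos"],rpy=s["orientation"],**f)
cv2.imwrite("pics/w0.png",f["pixels"][:,:,::-1]); print(f["fx"],np.round(f["tool_from_camera"],3))
E
```

```text
t: 1.35
eef_pos: [624.5, 0.0, 230.6]
orientation: [3.142, -0.001, 3.081]
wrist_force: [-0.1, -0.7, -0.3]
opening: 0.997
gripper_force: 0.0
t: 2.6
eef_pos: [548.2, -253.8, 180.4]
orientation: [2.614, 0.001, 3.075]
wrist_force: [-0.7, 0.1, 0.1]
opening: 0.999
gripper_force: 0.0
2.6 [-0.736  0.474  0.048  1.491  0.406 -0.741] [ 548.15780378 -253.76394322  180.415442  ] [2.61369097e+00 5.44336549e-04 3.07529198e+00]
320.8686199876018 [[-1.00000e-03 -9.53000e-01 -3.02000e-01  7.72750e+01]
 [ 1.00000e+00 -1.00000e-03  0.00000e+00 -6.48000e-01]
 [-0.00000e+00 -3.02000e-01  9.53000e-01 -1.42994e+02]
 [ 0.00000e+00  0.00000e+00  0.00000e+00  1.00000e+00]]
```

View pics/w0.png

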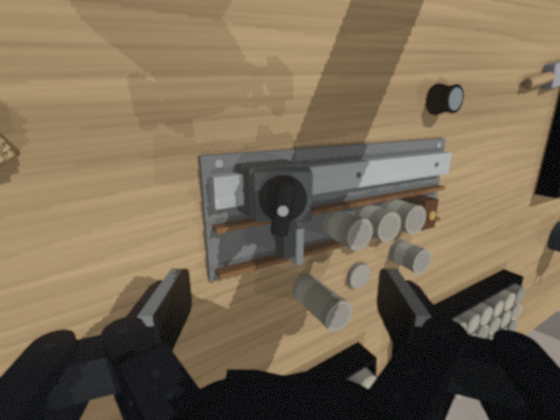

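The wrist view shows the knob disc at (283,198), its bar running roughly vertically in the image from (287,180) to (281,235), and a light dot at (283,211) on its outer end. The pots are at (350,230), (383,224) and (410,216). Next I'll compute the bar's pose in the tool frame and check it in a second wrist view.

```bash
cat >> h.py <<'E'
from scipy.spatial.transform import Rotation as Rot
def wrist(f):
    T=cloud(f,np.array(f["tool_from_camera"])); R=Rot.from_euler("xyz",f["rpy"]).as_matrix()
    return T, T@R.T+f["pos"], R
E
cat > m.py <<'E'
from h import *; import sys
f=dict(np.load(sys.argv[1])); T,W,R=wrist(f); T=T.reshape(-1,3);W=W.reshape(-1,3)
m=np.isfinite(W[:,0])&(W[:,2]>60)&(W[:,1]<-120+float(sys.argv[2]))&(abs(W[:,0]-550)<60)&(W[:,1]>-240); 
t=T[m];w=W[m]; zt=np.percentile(t[:,2],2); print("outer z(tool)",zt, "hist",np.histogram(t[:,2],bins=np.arange(round(zt)-2,zt+45,4)))
b=t[t[:,2]<zt+3.5]; r=cv2.minAreaRect(b[:,:2].astype(np.float32)); print(len(b),"bar top tool rect",r,"median",np.median(b,0))
d=t[(t[:,2]>zt+4)]; c=np.append(r[0],zt+8); print("grip tool",c,"world",R@c+f["pos"])
q=W[np.isfinite(W[:,0])]; 
r=q[(abs(q[:,2]-24)<3)&(q[:,0]>530)&(q[:,0]<592)&(q[:,1]>-130)&(q[:,1]<105)]
ys=np.arange(-120,100,10); L=[];H=[]
for y in ys:
    a=r[abs(r[:,1]-y)<5][:,0]; L.append(np.percentile(a,3)if len(a)else np.nan);H.append(np.percentile(a,97)if len(a)else np.nan)
L=np.array(L);H=np.array(H);g=np.isfinite(L)
if g.sum()>3: print("rail z",np.median(r[:,2]),np.polyfit(ys[g],L[g],1),np.polyfit(ys[g],H[g],1))
E
python3 m.py pics/w0.npz 0
```

```text
outer z(tool) -79.50197814471264 hist (array([ 323,  620, 1317, 2350,  799,  511,  185,  112,  117,  346,  383]), array([-82., -78., -74., -70., -66., -62., -58., -54., -50., -46., -42.,
       -38.]))
641 bar top tool rect ((11.803864479064941, 64.62755584716797), (11.387742042541504, 4.579161643981934), 70.87217712402344) median [ 11.89404615  64.59404201 -78.55275563]
grip tool [ 11.80386448  64.62755585 -71.50197814] world [ 537.64126078 -233.20960085  274.7314343 ]
rail z 23.935397671854076 [6.80434650e-02 5.48055664e+02] [-2.05590827e-02  5.79249820e+02]
```

```bash
sed -i 's/(W\[:,2\]>60)/(W[:,2]>60)\&(W[:,2]<115)\&(T[:,2]>25)/' m.py; python3 m.py pics/w0.npz 0
```

```text
outer z(tool) 90.63844320220741 hist (array([826, 147,  21,  24,  20,  23,  20, 138, 790,  35, 656]), array([ 89.,  93.,  97., 101., 105., 109., 113., 117., 121., 125., 129.,
       133.]))
918 bar top tool rect ((2.9491004943847656, -1.8935270309448242), (43.154823303222656, 13.925622940063477), 9.241848945617676) median [ 4.29265675 -1.9880013  91.89808186]
grip tool [ 2.94910049 -1.89352703 98.6384432 ] world [ 548.44543486 -205.62665786   94.24964749]
rail z 23.935397671854076 [6.80434650e-02 5.48055664e+02] [-2.05590827e-02  5.79249820e+02]
```

The bar measures 43×14 mm, which matches the text. It's turned about 9° from jig x, so the knob starts at roughly 0.16. I'll align with it, go halfway in, and measure again.

```bash
python3 -m crank '[[0,0,0,0.003,-0.002,0.01,0.05],[0,0,0.08,0,0,0.01,0.05],[0,0,0.08,0,0,0.01,0.05],[0,0,0,0,0,0.01,0.05],[0,0,0,0,0,0.01,0.05],[0,0,0,0,0,0,0.05],[0,0,0,0,0,0,0.05],[0,0,0,0,0,0,0.05],[0,0,0,0,0,0,0.05],[0,0,0,0,0,0,0.05]]'
python3 - <<'E'
from bench import arm, eyes
import cv2, numpy as np
s=arm.read_state()
f=eyes.grab_frame("wrist"); np.savez("pics/w1.npz",pos=s["eef_pos"],rpy=s["orientation"],**f)
cv2.imwrite("pics/w1.png",f["pixels"][:,:,::-1])
E
python3 m.py pics/w1.npz 0
```

```text
t: 3.9
eef_pos: [546.8, -230.3, 136.1]
orientation: [2.623, -0.079, 2.937]
wrist_force: [0.3, 0.6, 0.4]
opening: 0.586
gripper_force: 0.0
outer z(tool) 40.70296722531243 hist (array([1204,  240,   40,   32,   33,   36,   31,  190, 1142,   56,  951]), array([39., 43., 47., 51., 55., 59., 63., 67., 71., 75., 79., 83.]))
1369 bar top tool rect ((0.13231658935546875, 0.5960025787353516), (44.003055572509766, 13.575754165649414), 0.4703036844730377) median [ 1.65156708  0.69951549 41.92579481]
grip tool [ 0.13231659  0.59600258 48.70296723] world [ 548.40878339 -205.49635854   94.27353568]
rail z 23.9733544383924 [6.66735386e-02 5.47850729e+02] [-1.30713365e-02  5.78759427e+02]
```

View pics/w1.png

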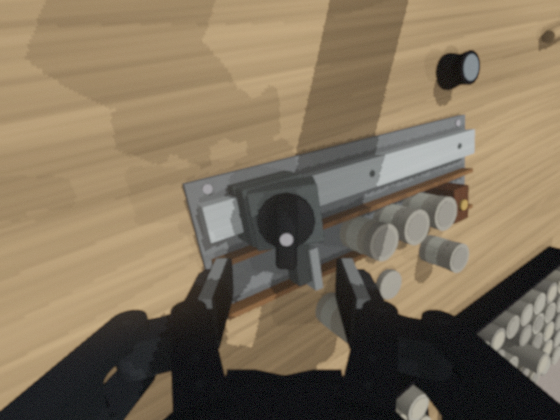

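Both views put the grip at (548.4, −205.5, 94), and the bar is now aligned to 0.5°. I'll go in 66 mm and close.

```bash
python3 -m crank '[[0,0,0,0,0.0006,0.011,0.05],[0,0,0,0,0,0.011,0.05],[0,0,0,0,0,0.011,0.05],[0,0,0,0,0,0.011,0.05],[0,0,0,0,0,0.011,0.05],[0,0,0,0,0,0.011,0.05],[0,0,0,0,0,0,0.03],[0,0,0,0,0,0,0],[0,0,0,0,0,0,0],[0,0,0,0,0,0,0]]'
python3 - <<'E'
from h import *
# end block face and stop face from wrist clouds
for n in("w0","w1"):
    f=dict(np.load(f"pics/{n}.npz")); T,W,R=wrist(f); W=W.reshape(-1,3); W=W[np.isfinite(W[:,0])]
    a=-0.066; J=np.array([[np.cos(a),-np.sin(a)],[np.sin(a),np.cos(a)]]); q=W.copy(); q[:,:2]=(W[:,:2]-[625,0])@J
    def s(lab,m): 
        x=q[m]; print(n,lab,len(x),np.round(np.percentile(x,[2,50,98],axis=0),1).tolist() if len(x) else "")
    s("block",(abs(q[:,0])<19)&(q[:,1]>20)&(q[:,1]<85)&(abs(q[:,2]-47)<4))
    s("plate",(abs(q[:,0])<19)&(q[:,1]>-190)&(q[:,1]<-130)&(abs(q[:,2]-47)<4))
    for y in(11,-37,-84): s("pot",(abs(q[:,0])<25)&(abs(q[:,1]-y)<23)&(abs(q[:,2]-53)<4))
E
```

```text
t: 5.2
eef_pos: [549.3, -196.7, 79.8]
orientation: [2.623, -0.079, 2.937]
wrist_force: [-0.7, 0.7, 1.8]
opening: 0.149
gripper_force: 61.1
w0 block 309 [[-18.2, 33.0, 44.7], [-3.0, 44.0, 47.9], [18.4, 59.1, 50.7]]
w0 plate 585 [[-18.1, -181.2, 43.7], [-2.0, -167.9, 45.6], [17.7, -159.7, 48.8]]
w0 pot 508 [[-19.5, -9.7, 49.5], [-2.6, 5.7, 53.8], [15.6, 25.7, 54.9]]
w0 pot 587 [[-18.7, -56.8, 49.8], [-2.0, -41.4, 53.8], [15.9, -21.5, 55.0]]
w0 pot 693 [[-18.5, -104.1, 49.7], [-2.0, -88.2, 53.8], [16.4, -68.8, 55.0]]
w1 block 387 [[-18.7, 32.4, 45.0], [-4.0, 43.9, 48.0], [18.2, 58.3, 50.7]]
w1 plate 788 [[-18.3, -180.9, 43.8], [-2.3, -168.0, 45.6], [17.3, -159.5, 48.8]]
w1 pot 685 [[-19.5, -9.7, 49.4], [-2.9, 5.3, 53.8], [15.6, 26.1, 54.8]]
w1 pot 800 [[-19.0, -56.9, 49.4], [-2.2, -41.2, 53.7], [16.1, -21.4, 54.9]]
w1 pot 935 [[-18.8, -104.1, 49.8], [-2.4, -88.1, 53.8], [16.3, -68.4, 55.0]]
```

Run:
```python
from h import *
from bench import arm
s=arm.read_state(); R=Rot.from_euler("xyz",s["orientation"]).as_matrix(); print(s["eef_pos"],R.T@[np.sin(.0665),np.cos(.0665),0], R[:,2])
```

```text
[ 549.28506985 -196.67186174   79.75813271] [0.1376273  0.85466596 0.50060446] [ 0.0337159   0.49946799 -0.86567602]
```

```bash
python3 -m crank '[[0,0,0,0.00083,0.00513,0.003,0],[0,0,0,0.00083,0.00513,0.003,0],[0,0,0,0.00083,0.00513,0.003,0],[0,0,0,0.00083,0.00513,0.003,0],[0,0,0,0.00083,0.00513,0.003,0],[0,0,0,0.00083,0.00513,0.003,0],[0,0,0,0.00083,0.00513,0.003,0],[0,0,0,0.00083,0.00513,0.003,0],[0,0,0,0.00083,0.00513,0.003,0],[0,0,0,0.00083,0.00513,0.003,0]]'
```

```text
t: 6.45
eef_pos: [553.3, -136.6, 79.7]
orientation: [2.624, -0.079, 2.937]
wrist_force: [-1.7, -2.9, 5.1]
opening: 0.148
gripper_force: 61.9
```

Travel is 60 mm with −2.9 N of drag, as expected. Next is 14 mm more, at 1.4 mm per row.

```bash
python3 -m crank '[[0,0,0,0.0002,0.0012,0.0007,0],[0,0,0,0.0002,0.0012,0.0007,0],[0,0,0,0.0002,0.0012,0.0007,0],[0,0,0,0.0002,0.0012,0.0007,0],[0,0,0,0.0002,0.0012,0.0007,0],[0,0,0,0.0002,0.0012,0.0007,0],[0,0,0,0.0002,0.0012,0.0007,0],[0,0,0,0.0002,0.0012,0.0007,0],[0,0,0,0.0002,0.0012,0.0007,0],[0,0,0,0.0002,0.0012,0.0007,0]]'
```

```text
t: 7.7
eef_pos: [554.2, -122.9, 79.7]
orientation: [2.624, -0.079, 2.937]
wrist_force: [-1.3, -2.8, 4.8]
opening: 0.151
gripper_force: 61.9
```

```bash
python3 -m crank '[[0,0,0,0.00004,0.00026,0.00015,0],[0,0,0,0.00004,0.00026,0.00015,0],[0,0,0,0.00004,0.00026,0.00015,0],[0,0,0,0.00004,0.00026,0.00015,0],[0,0,0,0.00004,0.00026,0.00015,0],[0,0,0,0.00004,0.00026,0.00015,0],[0,0,0,0.00004,0.00026,0.00015,0],[0,0,0,0.00004,0.00026,0.00015,0],[0,0,0,0.00004,0.00026,0.00015,0],[0,0,0,0.00004,0.00026,0.00015,0]]'
```

```text
t: 8.95
eef_pos: [554.4, -120.1, 79.7]
orientation: [2.624, -0.079, 2.937]
wrist_force: [-2.7, -3.7, 5.3]
opening: 0.151
gripper_force: 61.9
```

```bash
python3 -m crank '[[0,0,0,0.00004,0.00026,0.00015,0],[0,0,0,0.00004,0.00026,0.00015,0],[0,0,0,0.00004,0.00026,0.00015,0],[0,0,0,0.00004,0.00026,0.00015,0],[0,0,0,0.00004,0.00026,0.00015,0],[0,0,0,0.00004,0.00026,0.00015,0],[0,0,0,0,0,0,0],[0,0,0,0,0,0,0],[0,0,0,0,0,0,0],[0,0,0,0,0,0,0]]'
```

```text
t: 10.2
eef_pos: [554.5, -118.3, 79.7]
orientation: [2.624, -0.079, 2.937]
wrist_force: [-1.5, -2.9, 5.4]
opening: 0.151
gripper_force: 61.9
```

Run:
```python
from bench import arm, eyes
import cv2, numpy as np
s=arm.read_state(); print(s["wrist_force"],s["eef_pos"])
f=eyes.grab_frame("scene"); a=cv2.resize(f["pixels"][200:310,150:310,::-1],None,fx=4,fy=4,interpolation=cv2.INTER_CUBIC)
cv2.imwrite("pics/s1.png",a)
```

```text
[-1.544549   -2.92185816  5.35454245] [ 554.48735767 -118.31893401   79.72881602]
```

View pics/s1.png

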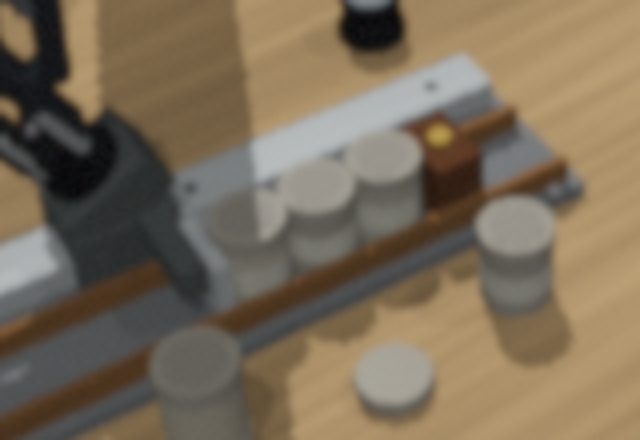

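The crop shows the three pots upright and touching, next to the block at (450,170), with the plate at (215,280). The force hasn't risen yet, so I'll keep creeping.

```bash
python3 -m crank '[[0,0,0,0.00004,0.00026,0.00015,0],[0,0,0,0.00004,0.00026,0.00015,0],[0,0,0,0.00004,0.00026,0.00015,0],[0,0,0,0.00004,0.00026,0.00015,0],[0,0,0,0.00004,0.00026,0.00015,0],[0,0,0,0.00004,0.00026,0.00015,0],[0,0,0,0,0,0,0],[0,0,0,0,0,0,0],[0,0,0,0,0,0,0],[0,0,0,0,0,0,0]]'
```

```text
t: 11.5
eef_pos: [554.5, -118.1, 79.7]
orientation: [2.627, -0.078, 2.936]
wrist_force: [-4.0, -8.5, 6.4]
opening: 0.15
gripper_force: 62.4
```

It's snug now: motion stopped at 78.7 mm of travel and the force rose to 8.5 N. I'll turn the knob clockwise (+ about tool z) by 1.35 rad.

```bash
python3 -m crank '[[0,0,0.135,0,0,0,0],[0,0,0.135,0,0,0,0],[0,0,0.135,0,0,0,0],[0,0,0.135,0,0,0,0],[0,0,0.135,0,0,0,0],[0,0,0.135,0,0,0,0],[0,0,0.135,0,0,0,0],[0,0,0.135,0,0,0,0],[0,0,0.135,0,0,0,0],[0,0,0.135,0,0,0,0]]'
python3 - <<'E'
from h import *
from bench import arm
s=arm.read_state(); R=Rot.from_euler("xyz",s["orientation"]).as_matrix(); R0=Rot.from_euler("xyz",[2.627,-.078,2.936]).as_matrix(); print(s["ft_torque"],Rot.from_matrix(R0.T@R).as_rotvec(),R[:,2],s["joint_positions"])
E
```

```text
t: 12.75
eef_pos: [554.5, -118.1, 79.8]
orientation: [3.109, -0.519, 1.571]
wrist_force: [-4.0, -8.3, 7.0]
opening: 0.151
gripper_force: 62.4
[-1.09709759  0.70817769  0.48542712] [1.00403873e-03 2.21861814e-04 1.35396032e+00] [ 0.03322372  0.49531024 -0.86808061] [-0.5556192   0.4431473  -0.22851287  1.16140143  0.45373671  0.96337526]
```

It turned 1.354 rad, so the knob is at about 1.51. Next I'll relieve the push, open, and back out along the axis.

```bash
python3 -m crank '[[0,0,0,-0.001,0,-0.0006,0],[0,0,0,0,0,0,0.045],[0,0,0,0,0,0,0.045],[0,0,0,0,0,0,0.045],[0,0,0,0,0,0,0.045],[0,0,0,0,0,-0.01,0.045],[0,0,0,0,0,-0.02,0.045],[0,0,0,0,0,-0.03,0.045],[0,0,0,0,0,-0.03,0.045],[0,0,0,0,0,-0.03,0.045]]'
python3 - <<'E'
from bench import arm, eyes
from h import *
s=arm.read_state()
f=eyes.grab_frame("wrist"); f["pos"]=s["eef_pos"];f["rpy"]=s["orientation"]
cv2.imwrite("pics/w2.png",f["pixels"][:,:,::-1])
T,W,R=wrist(f); T=T.reshape(-1,3);W=W.reshape(-1,3)
m=np.isfinite(W[:,0])&(W[:,2]>60)&(W[:,2]<115)&(T[:,2]>25)&(abs(W[:,0]-554)<60)&(abs(W[:,1]+127)<50)
t=T[m]; zt=np.percentile(t[:,2],2); b=t[t[:,2]<zt+3.5]; print(zt,cv2.minAreaRect(b[:,:2].astype(np.float32)))
g=cv2.minAreaRect(b[:,:2].astype(np.float32))[0]; print("grip",R@np.append(g,zt+8)+f["pos"], "tool x",R[:,0])
a=-0.066; J=np.array([[np.cos(a),-np.sin(a)],[np.sin(a),np.cos(a)]]); q=W[np.isfinite(W[:,0])].copy(); q[:,:2]=(q[:,:2]-[625,0])@J
for l,y0,y1,z in(("block",20,85,47),("plate",-110,-70,47),("pots",-90,35,53)):
    x=q[(abs(q[:,0])<19)&(q[:,1]>y0)&(q[:,1]<y1)&(abs(q[:,2]-z)<3)]; print(l,len(x),np.round(np.percentile(x,[2,50,98],axis=0),1).tolist() if len(x) else "")
E
```

```text
t: 14.0
eef_pos: [550.4, -178.0, 184.7]
orientation: [3.106, -0.522, 1.575]
wrist_force: [-0.2, 0.1, -0.5]
opening: 0.527
gripper_force: 0.0
95.64073641885486 ((-0.8935489654541016, -0.28049707412719727), (42.98757553100586, 13.69047737121582), 0.3198780119419098)
grip [ 553.56873088 -127.05561449   94.49993424] tool x [-0.00402446  0.8665673   0.49904401]
block 655 [[-18.5, 33.4, 46.1], [0.3, 45.9, 47.9], [18.7, 59.7, 49.6]]
plate 748 [[-18.4, -102.4, 44.1], [-2.7, -88.9, 46.2], [17.2, -75.8, 49.4]]
pots 3137 [[-17.8, -77.9, 51.7], [-1.5, -27.6, 53.9], [15.7, 28.3, 55.3]]
```

View pics/w2.png

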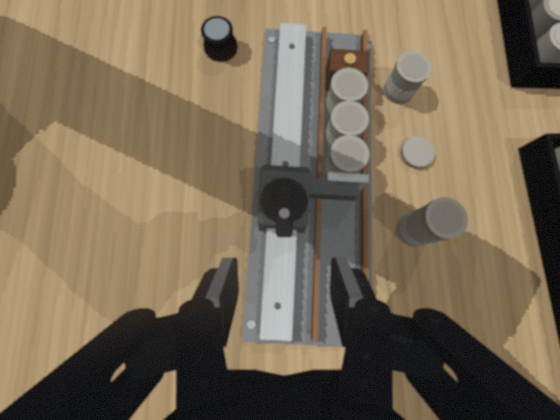

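The wrist view shows the knob bar at (284,215) lying along the rail. The pots at (349,85), (349,119) and (349,153) stand tight between the block (348,60) and the plate (347,178). The bystanders haven't moved and the gripper is clear, so I'll hand it in.

```bash
python3 -c "
from bench import arm
print(arm.job_done())"
```

```text
the job is handed in; nothing more can be done
None
```

The job is handed in, with no verdict shown: the stop was slid about 78.6 mm until the three pots stood snug and upright, the knob was turned to about 1.51 rad so its bar lies along the rail, and the gripper was backed clear without touching the bystanders.

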